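# Clear the gingerbread table: jars into the caddy, biscuits into the tin

## Task

Clear up after the gingerbread class: stand every small sprinkle jar upright in the wooden caddy, one to a cell, on the cell's floor. Also carry the cookie sheet by its raised edge to the biscuit tin, tip it so that all the gingerbread nuts slide into the tin (any that miss are put in too), and lay the empty sheet flat on its wire rack again, in the middle. Leave the cookie cutter and the honey jar where they stand.

Things in the scene. Friction and masses are not known exactly. Their poses are not given: they have to be found in the camera images.
- caddy: Open wooden jar caddy, stands firm: 148 (its x) x 218 (its y) mm, outer walls 50 mm high, 2 x 3 square cells 62 mm wide at 70 mm pitch, dividers 8 mm thick with tops 46 mm above the table, floor 8 mm thick. Cell centres lie at x = -35 or +35 mm and y = -70, 0 or +70 mm from the caddy's centre, along its own axes. Origin: centre of the underside.
- jar1: Small sprinkle jar, loose, about 110 g: clear round body 44 mm across and 58 mm high with a brown filling and paper label, white screw cap 38 mm across above it from 58 to 80 mm. Five alike; three to five of them are there, standing on the table. Origin: centre of the underside; z runs up the jar.
- jar2: Small sprinkle jar, loose, about 110 g: clear round body 44 mm across and 58 mm high with a brown filling and paper label, white screw cap 38 mm across above it from 58 to 80 mm. Five alike; three to five of them are there, standing on the table. Origin: centre of the underside; z runs up the jar.
- jar3: Small sprinkle jar, loose, about 110 g: clear round body 44 mm across and 58 mm high with a brown filling and paper label, white screw cap 38 mm across above it from 58 to 80 mm. Five alike; three to five of them are there, standing on the table. Origin: centre of the underside; z runs up the jar.
- jar4: Small sprinkle jar, loose, about 110 g: clear round body 44 mm across and 58 mm high with a brown filling and paper label, white screw cap 38 mm across above it from 58 to 80 mm. Five alike; three to five of them are there, standing on the table. Origin: centre of the underside; z runs up the jar.
- jar5: Small sprinkle jar, loose, about 110 g: clear round body 44 mm across and 58 mm high with a brown filling and paper label, white screw cap 38 mm across above it from 58 to 80 mm. Five alike; three to five of them are there, standing on the table. Origin: centre of the underside; z runs up the jar.
- stowed1: A sprinkle jar of the same kind that already stands in a cell of the caddy; only one of stowed1 and stowed2 is there. It stays in the caddy. Origin: centre of the underside.
- stowed2: A sprinkle jar of the same kind that already stands in a cell of the caddy; only one of stowed1 and stowed2 is there. It stays in the caddy. Origin: centre of the underside.
- tin: Open round biscuit tin of bare metal, stands firm: 160 mm across outside, 154 mm inside, rim 75 mm above the table, floor 4 mm. Origin: centre of the underside.
- rack: Wire cooling rack, stands firm, 190 (its x) x 150 mm, top 22 mm above the table. The cookie sheet lies on it with about the same yaw. Origin: centre, on the table.
- sheet: Small aluminium cookie sheet, loose, 250 g: 165 mm (its x) x 124 mm (its y), bottom 3.5 mm thick. Its +x end is the raised gripping edge, an upright wall 12 mm thick, 118 mm wide, its top 45 mm above the underside; pinch it from above across the 12 mm. The two long sides have lips 12.5 mm high; the -x end is flat and open, so that biscuits slide off there. Origin: centre of the underside, z up.
- sheet_grip (a point): On the sheet: middle of the raised gripping edge, 76.5 mm from the sheet's centre along +x, 30 mm above its underside (15 mm below the edge's top).
- sheet_lip (a point): On the sheet: middle of the flat open end, on its upper face, 82.5 mm from the sheet's centre along -x, 3.5 mm above the underside.
- nut1: Gingerbread nut, loose, 18 g: small brown dome 32 mm across and 20 mm high with a dab of white icing. Three to five of five are there, lying on the cookie sheet. It slides on the sheet once it slopes by 13 to 20 degrees. Origin: centre of its flat underside.
- nut2: Gingerbread nut, loose, 18 g: small brown dome 32 mm across and 20 mm high with a dab of white icing. Three to five of five are there, lying on the cookie sheet. It slides on the sheet once it slopes by 13 to 20 degrees. Origin: centre of its flat underside.
- nut3: Gingerbread nut, loose, 18 g: small brown dome 32 mm across and 20 mm high with a dab of white icing. Three to five of five are there, lying on the cookie sheet. It slides on the sheet once it slopes by 13 to 20 degrees. Origin: centre of its flat underside.
- nut4: Gingerbread nut, loose, 18 g: small brown dome 32 mm across and 20 mm high with a dab of white icing. Three to five of five are there, lying on the cookie sheet. It slides on the sheet once it slopes by 13 to 20 degrees. Origin: centre of its flat underside.
- nut5: Gingerbread nut, loose, 18 g: small brown dome 32 mm across and 20 mm high with a dab of white icing. Three to five of five are there, lying on the cookie sheet. It slides on the sheet once it slopes by 13 to 20 degrees. Origin: centre of its flat underside.
- cutter: Bystander: star-shaped steel cookie cutter with a green top edge, 64 mm across, 26 mm high, loose, stands among the sprinkle jars. Origin: centre of the underside.
- honey: Bystander: amber honey jar with a metal lid, 72 mm across, 100 mm high, loose. It is not a sprinkle jar. Origin: centre of the underside.
There are look-alikes about, which are no part of the job. What is shaped like the tin but orange or turquoise is not meant.

How it is judged (in metres and radians):
On the way, in this order (a step that is already met when the one before it is completed fails the run):
1. the cookie sheet is tipped with its open end over the tin (angle between sheet's own z axis and vertical above 0.2 rad and horizontal distance between sheet_lip and tin below 0.09 m and height (world z) of sheet_lip above 0.03 m).
2. all gingerbread nuts are in the tin (horizontal distance between each of nut1, nut2, nut3, nut4, nut5 and tin below 0.077 m and height (world z) of each of nut1, nut2, nut3, nut4, nut5 below 0.07 m), for 0.2 s.
At the end, for the whole second after the job is handed in: Every sprinkle jar there stands upright (7 degrees) on the floor of a caddy cell of its own, within 14 mm of its centre; every gingerbread nut lies in the tin; the sheet lies flat (3.5 degrees) on the rack, centres within 40 mm; all at rest (all of step 2 and (x of jar1 in the frame of caddy between -0.049 and -0.021 m or x of jar1 in the frame of caddy between 0.021 and 0.049 m) and (y of jar1 in the frame of caddy between -0.084 and -0.056 m or y of jar1 in the frame of caddy between -0.014 and 0.014 m or y of jar1 in the frame of caddy between 0.056 and 0.084 m) and z of each of jar1, jar2, jar3, jar4, jar5, stowed1, stowed2 in the frame of caddy below 0.014 m and angle between each of jar1, jar2, jar3, jar4, jar5, stowed1, stowed2's own z axis and vertical below 0.12 rad and linear speed of each of jar1, jar2, jar3, jar4, jar5, stowed1, stowed2, sheet below 0.02 m/s and (x of jar2 in the frame of caddy between -0.049 and -0.021 m or x of jar2 in the frame of caddy between 0.021 and 0.049 m) and (y of jar2 in the frame of caddy between -0.084 and -0.056 m or y of jar2 in the frame of caddy between -0.014 and 0.014 m or y of jar2 in the frame of caddy between 0.056 and 0.084 m) and (x of jar3 in the frame of caddy between -0.049 and -0.021 m or x of jar3 in the frame of caddy between 0.021 and 0.049 m) and (y of jar3 in the frame of caddy between -0.084 and -0.056 m or y of jar3 in the frame of caddy between -0.014 and 0.014 m or y of jar3 in the frame of caddy between 0.056 and 0.084 m) and (x of jar4 in the frame of caddy between -0.049 and -0.021 m or x of jar4 in the frame of caddy between 0.021 and 0.049 m) and (y of jar4 in the frame of caddy between -0.084 and -0.056 m or y of jar4 in the frame of caddy between -0.014 and 0.014 m or y of jar4 in the frame of caddy between 0.056 and 0.084 m) and (x of jar5 in the frame of caddy between -0.049 and -0.021 m or x of jar5 in the frame of caddy between 0.021 and 0.049 m) and (y of jar5 in the frame of caddy between -0.084 and -0.056 m or y of jar5 in the frame of caddy between -0.014 and 0.014 m or y of jar5 in the frame of caddy between 0.056 and 0.084 m) and (x of stowed1 in the frame of caddy between -0.049 and -0.021 m or x of stowed1 in the frame of caddy between 0.021 and 0.049 m) and (y of stowed1 in the frame of caddy between -0.084 and -0.056 m or y of stowed1 in the frame of caddy between -0.014 and 0.014 m or y of stowed1 in the frame of caddy between 0.056 and 0.084 m) and (x of stowed2 in the frame of caddy between -0.049 and -0.021 m or x of stowed2 in the frame of caddy between 0.021 and 0.049 m) and (y of stowed2 in the frame of caddy between -0.084 and -0.056 m or y of stowed2 in the frame of caddy between -0.014 and 0.014 m or y of stowed2 in the frame of caddy between 0.056 and 0.084 m) and horizontal distance between sheet and rack below 0.04 m and z of sheet in the frame of rack below 0.026 m and angle between sheet's own z axis and vertical below 0.06 rad); the robot touches nothing.
It fails at once if the cookie cutter is shoved more than 6 cm (distance of cutter from where it was at the start of the episode above 0.06 m).
It fails at once if the honey jar is shoved more than 6 cm (distance of honey from where it was at the start of the episode above 0.06 m).
Of jar1, jar2, jar3, jar4, jar5 only 3 to 5 are there at a start; the rules pass over those that are not, and their reading is None.
Of nut1, nut2, nut3, nut4, nut5 only 3 to 5 are there at a start; the rules pass over those that are not, and their reading is None.
Of stowed1, stowed2 only 1 to 1 are there at a start; the rules pass over those that are not, and their reading is None.
At some moment in a run one of jar1, jar2, jar3, jar4, jar5 may be knocked a few centimetres aside while the robot is not near it.
It also fails if it takes over 208 s, if anything falls off the work surface, if the arm or the gripper's body presses on something with over 40 N, if the wrist force passes 120 N, or if a joint passes its speed limit or range.

## Robot

A 6-joint arm with a two-finger parallel gripper is mounted at the origin on the work surface. World frame = base frame: x ahead of the robot, y to its left, z up, the work surface at z = 0. Lengths are in mm, angles in rad, forces in N, time in s.
With the tool pointing down it reaches from about 275 to 825 mm from the base axis. Payload 5.2 kg.
Tool frame: the origin (TCP) lies at the very end of the fingers, on their centre line; the grasp point (between the pads) lies 19 mm behind it; z points along the fingers, y is the line along which they close (so a half turn about z gives the same grasp; the last joint's range is limited). The gripper opens to 93 mm and grips with 3 to 60 N. Pads are 15 mm wide; open, the fingers measure 128 mm over their backs; the gripper's body (75 mm by 188 mm) begins 65 mm behind the grasp point.
Start: joints at [-1.331, 0.259, 1.535, -0, 1.348, -0.203], TCP at [235.68, -496.951, 218.653] pointing down, gripper open.
Joint ranges: [-3.14, 3.14], [-0.91, 2.08], [0.19, 2.58], [-1.22, 4.36], [0.22, 2.71], [-3.12, 3.12]. Speed limits (rad/s): [2.57, 2.57, 3.14, 3.14, 3.14, 3.14].

## Interface

Orientations are given as [roll, pitch, yaw] about the fixed x, y, z axes, in that order (R = Rz(yaw) Ry(pitch) Rx(roll)).
In Python, from bench import robot gives the robot as it stands. The module is installed in compiled form; this text tells all that it offers. Calls block until the motion is done:
- robot.move_ptp(position, orientation): joint-space move of the TCP to a pose.
- robot.move_linear(position, ori=None, speed=150, f_stop=None): straight line of the TCP; ori=None keeps the orientation; speed is the mean speed in mm/s. With f_stop (N) it stops when the force on the tool has changed by that much, and returns True; else False.
- robot.move_j(angles): joint-space move.
- robot.move_gripper(opening): opening from 0.0 (shut) to 1.0 (fully open); the grip force is fixed at half the most; returns when the fingers have stopped.
- robot.sleep(seconds).
- robot.inverse_kinematics(position, orientation): joint angles nearest the present ones, or None.
- robot.get_image(name): name is "side" or "top"; returns a dict with "img" (420x560x3 uint8, blue, green, red), "fovy" (degrees; the focal length in pixels is half the picture's height over the tangent of half this angle, whatever the lens; pixels are square), "cx", "cy" (the principal point, pixels), "k1" (the pictures are not rectified: a ray, as slopes to the right and down, at radius r is drawn at 1 + k1 r^2 times it, then the intrinsics apply), "eye" and "orientation" of the camera in the world. Camera axes: x right, y down, z forward; pixel columns grow to the right and rows downward; lengths in mm; the calibration is good to about 2 mm. A picture is of the moment at which its call begins. There is no depth.
A pose or a line that the arm cannot do raises robot.MotionError and nothing moves.
- robot.hand_in(): hands the job in; it is judged then, once.
Readings, each from a call of its own:
- robot.current_t(): time.
- robot.current_qpos(): joint angles.
- robot.current_joint_vel(): joint speeds.
- robot.current_joint_efforts(): joint torques, N m.
- robot.current_tcp_pos(): TCP position.
- robot.current_eef_rot(): TCP orientation.
- robot.current_contact_force(): force on the tool from outside, world axes, zero at the start.
- robot.current_ft_torque(): the same for the moment, N m.
- robot.current_gripper_width(): opening from 0.0 (shut) to 1.0 (fully open).
- robot.current_finger_force(): force on a finger pad.
Only numpy, scipy, OpenCV 4.12 (cv2) and the standard library are available. Lean on these libraries where they do the work, as an engineer would, in place of code of your own. Each camera call takes 0.05 s, during which the arm holds its last target. There are 200 camera calls.

## Working session

There is one attempt and no reset: what is moved stays moved. The work goes in short steps, each a Python script; the robot and the scene stay as the last script left them, time stands still between calls to the robot, and variables do not carry over. Pictures are saved under pics/ and viewed, at most 14 in all, crops included, and the job is handed in when it is done.

```bash
mkdir -p pics
cat > h.py <<'E'
import numpy as np, cv2
from scipy.spatial.transform import Rotation as R
from bench import robot
def cam(n):
    d=robot.get_image(n); return d
def ray(d,u,v):
    f=d["img"].shape[0]/2/np.tan(np.radians(d["fovy"])/2)
    x,y=(u-d["cx"])/f,(v-d["cy"])/f
    rd=np.hypot(x,y); r=rd
    for _ in range(30): r=rd/(1+d["k1"]*r*r)
    s=r/rd if rd>0 else 1
    o=d["orientation"]; M=R.from_euler('xyz',o).as_matrix()
    return np.array(d["eye"],float),M@np.array([x*s,y*s,1])
def plane(d,u,v,z):
    e,r=ray(d,u,v); return e+r*(z-e[2])/r[2]
def proj(d,p):
    f=d["img"].shape[0]/2/np.tan(np.radians(d["fovy"])/2)
    M=R.from_euler('xyz',d["orientation"]).as_matrix()
    c=M.T@(np.array(p,float)-np.array(d["eye"])); x,y=c[:2]/c[2]; k=1+d["k1"]*(x*x+y*y)
    return np.array([d["cx"]+f*x*k,d["cy"]+f*y*k])
E
python3 - <<'E'
from h import *
for n in("top","side"):
    d=cam(n); cv2.imwrite(f"pics/{n}0.png",d["img"]); print({k:v for k,v in d.items() if k!="img"})
E
```

```text
{'fovy': 57.338820830591004, 'cx': 285.00542992658916, 'cy': 206.16272452671475, 'k1': -0.08684731299749825, 'eye': array([ 275.14513902,   60.30055161, 1297.155585  ]), 'orientation': array([-2.97422921,  0.00951616, -1.58103963])}
{'fovy': 52.63066663308339, 'cx': 288.1147075494449, 'cy': 212.10014003286054, 'k1': -0.09454282710060617, 'eye': array([  325.42010283, -1030.55950006,   829.34079266]), 'orientation': array([-2.17118692, -0.01326931, -0.11510082])}
```

View pics/top0.png

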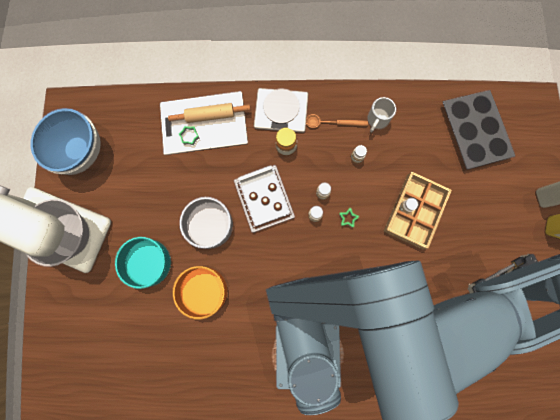

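View pics/side0.png

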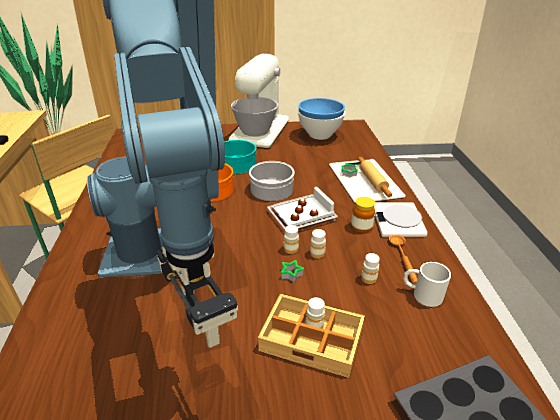

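The top view shows the caddy at (418,210) with a stowed jar at (410,205). Three loose jars are at (324,190), (316,214) and (360,154). The sheet is at (264,199) with 4 nuts, and the bare tin is at (206,222). The side view shows the sheet's raised edge at its far (+x) end. Next I'll zoom in and segment.

Run:
```python
from h import *
d=cam("top"); im=d["img"]; np.save("top.npy",im)
a=im[150:270,170:330]; cv2.imwrite("pics/z1.png",cv2.resize(a,(800,600),interpolation=cv2.INTER_CUBIC))
hsv=cv2.cvtColor(im,cv2.COLOR_BGR2HSV)
# caps
m=((hsv[...,1]<40)&(hsv[...,2]>170)).astype(np.uint8)
n,l,s,c=cv2.connectedComponentsWithStats(m)
for i in range(1,n):
    if s[i,4]>25 and 180<c[i,0]<460 and 130<c[i,1]<260: print("white",s[i],c[i].round(1),plane(d,*c[i],80)[:2].round(1))
# caddy wood
m=cv2.inRange(hsv,(12,70,120),(30,255,255)); m[:, :380]=0;m[260:]=0;m[:160]=0;m[:,455:]=0
cn=max(cv2.findContours(m,cv2.RETR_EXTERNAL,cv2.CHAIN_APPROX_NONE)[0],key=cv2.contourArea)
b=cv2.boxPoints(cv2.minAreaRect(cn)); w=np.array([plane(d,*p,50)[:2] for p in b]); print("caddy",b.round(1),w.round(1),w.mean(0),[np.linalg.norm(w[i]-w[i-1]).round() for i in range(4)])
# green, tin
m=cv2.inRange(hsv,(45,100,60),(75,255,255)); m[:,:300]=0; y,x=np.nonzero(m[:250]);print("cutter",plane(d,x.mean(),y.mean(),26)[:2].round(1))
s_=cam("side"); im=s_["img"]; cv2.imwrite("pics/z2.png",cv2.resize(im[150:290,240:400],(800,700))[:600])
print("tin",plane(d,206,222,75)[:2], "honey",plane(d,286,140,100)[:2])
```

```text
white [182 129  15  13 115] [188.9 135.5] [725.2 389.9]
white [355 145  12  11 100] [360.6 150.2] [ 665.4 -181.9]
white [ 234  165   60   67 1943] [263.3 197.3] [510.9 139.5]
white [318 183  13  11 117] [324.3 188.1] [538.6 -58.1]
white [ 180  197   51   51 1515] [207.4 225.1] [422.1 319.3]
white [405 198  13  12 114] [411.4 203.4] [ 485.  -339.6]
white [310 206  13  13 126] [316.  211.7] [461.9 -29.5]
caddy [[382.1 228.3]
 [409.2 169.2]
 [455.6 190.5]
 [428.6 249.6]] [[ 408.7 -247.2]
 [ 607.3 -350.1]
 [ 532.6 -504.3]
 [ 336.7 -397. ]] [ 471.29561067 -374.65545271] [np.float64(166.0), np.float64(224.0), np.float64(171.0), np.float64(223.0)]
cutter [ 448.7 -140.4]
tin [432.97981591 325.0378957 ] honey [696.5330222   64.12984446]
```

View pics/z1.png

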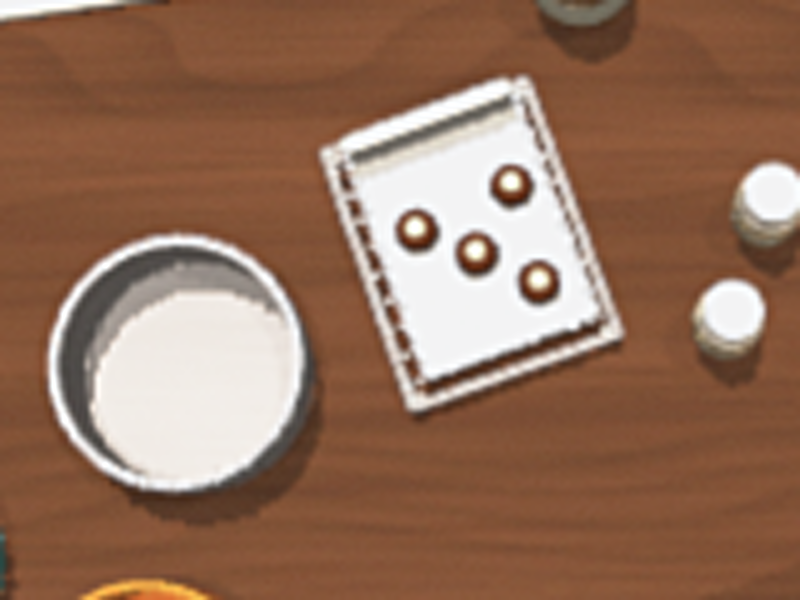

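View pics/z2.png

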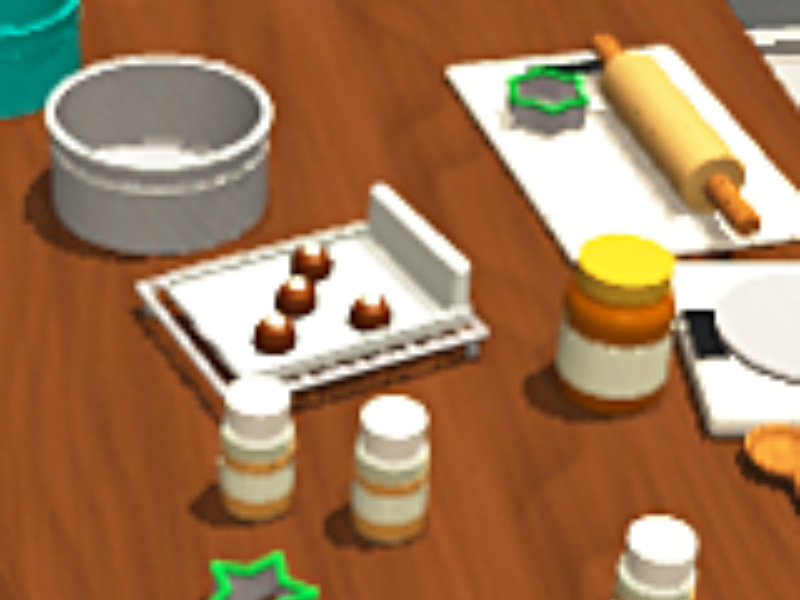

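```bash
cat >> h.py <<'E'
def toolrot(psi,th=0,sgn=1):
    Rs=R.from_euler('z',psi)*R.from_euler('y',-th); M=Rs.as_matrix()
    y=sgn*M[:,0]; z=-M[:,2]; x=np.cross(y,z)
    return Rs, R.from_matrix(np.c_[x,y,z]).as_euler('xyz')
def lippose(lip,psi,th,sgn=1):   # TCP pose for a given lip point (sheet upper face)
    Rs,o=toolrot(psi,th,sgn); org=np.array(lip)-Rs.apply([-82.5,0,3.5])
    return org+Rs.apply([76.5,0,11]),o
E
python3 - <<'E'
from h import *
d=cam("top"); im=np.load("top.npy")
P=lambda X,Y,z: plane(d,170+X/5,150+Y/5,z)[:2]
tin=P(178,364,75); print("tin",tin, "r",np.linalg.norm(P(47,364,75)-P(310,364,75))/2)
rk=np.array([P(*q,22) for q in[(325,152),(525,80),(622,335),(415,408)]]); print("rack",rk.round(),rk.mean(0))
a=rk[:2].mean(0)-rk[2:].mean(0); b=rk[0]+rk[3]-rk[1]-rk[2];print("rack yaw",np.arctan2(a[1],a[0]),np.arctan2(b[1],b[0])-np.pi/2)
L,Rr=P(347,147,67),P(510,88,67); w=L-Rr; print("wall",L,Rr,(L+Rr)/2,"len",np.linalg.norm(w),"yaw",np.arctan2(w[1],w[0])-np.pi/2)
print("lipedge",P(425,380,25.5),P(585,322,25.5))
for psi in np.arange(-1.6,0.9,.2):
  for sg in(1,-1):
    out=[]
    for th in(0,.3,.65):
        lip=np.r_[tin+40*np.array([np.cos(psi),np.sin(psi)]),90]
        q=robot.inverse_kinematics(*lippose(lip,psi,th,sg)); out.append(None if q is None else np.round(q,2).tolist())
    print(round(psi,1),sg,out)
print([robot.inverse_kinematics(np.r_[(L+Rr)/2,33],toolrot(.33,0,s)[1]) for s in(1,-1)])
c=im[160:265,375:465]; 
cv2.imwrite("pics/z3.png",cv2.resize(c,None,fx=5.7,fy=5.7,interpolation=cv2.INTER_CUBIC))
E
```

```text
tin [430.39443765 326.28029051] r 85.6087047353797
rack [[582. 240.]
 [631. 103.]
 [453.  39.]
 [406. 178.]] [518.07404132 140.07738828]
rack yaw 0.34316122504413077 0.3366056701026945
wall [574.3440622  219.30067154] [613.00687131 111.58632009] [593.67546676 165.44349582] len 114.44297407726593 yaw 0.34461539644371464
lipedge [424.21779575 170.92743397] [462.07565338  63.81346386]
-1.6 1 [[0.04, 0.2, 1.95, -0.0, 1.0, 1.64], [0.29, 0.24, 1.8, -0.3, 1.22, 2.02], [0.54, 0.4, 1.6, -0.54, 1.54, 2.26]]
-1.6 -1 [[0.04, 0.2, 1.95, 0.0, 1.0, -1.5], [0.29, 0.24, 1.8, -0.3, 1.22, -1.13], [0.54, 0.4, 1.6, -0.54, 1.54, -0.88]]
-1.4 1 [[0.04, 0.26, 1.86, -0.0, 1.02, 1.44], [0.29, 0.27, 1.76, -0.32, 1.17, 1.82], [0.55, 0.38, 1.62, -0.6, 1.44, 2.12]]
-1.4 -1 [[0.04, 0.26, 1.86, -0.0, 1.02, -1.7], [0.29, 0.27, 1.76, -0.32, 1.17, -1.32], [0.55, 0.38, 1.62, -0.6, 1.44, -1.02]]
-1.2 1 [[0.06, 0.32, 1.77, -0.0, 1.05, 1.26], [0.29, 0.29, 1.73, -0.33, 1.12, 1.63], [0.55, 0.36, 1.65, -0.66, 1.33, 1.98]]
-1.2 -1 [[0.06, 0.32, 1.77, -0.0, 1.05, -1.88], [0.29, 0.29, 1.73, -0.33, 1.12, -1.51], [0.55, 0.36, 1.6
[... 2032 characters left out ...]
 1.16, 0.0, 1.3, -0.11], [0.46, 0.45, 1.48, 0.05, 0.91, -0.16], [0.42, 0.23, 1.84, 0.25, 0.44, -0.37]]
0.6 -1 [[0.49, 0.68, 1.16, -0.0, 1.3, 3.03], [0.46, 0.45, 1.48, 0.05, 0.91, 2.98], [0.42, 0.23, 1.84, 0.25, 0.44, 2.77]]
0.8 1 [[0.54, 0.68, 1.17, -0.0, 1.3, -0.26], [0.49, 0.45, 1.48, 0.11, 0.92, -0.37], [0.4, 0.23, 1.84, 0.5, 0.51, -0.77]]
0.8 -1 [[0.54, 0.68, 1.17, -0.0, 1.3, 2.88], [0.49, 0.45, 1.48, 0.11, 0.92, 2.77], [0.4, 0.23, 1.84, 0.5, 0.51, 2.37]]
[array([ 9.10148684e-02,  5.47437277e-01,  1.58612776e+00, -4.44089210e-16,
        1.00802762e+00, -2.38985132e-01]), array([ 9.10148684e-02,  5.47437277e-01,  1.58612776e+00, -4.44089210e-16,
        1.00802762e+00,  2.90260752e+00])]
```

View pics/z3.png

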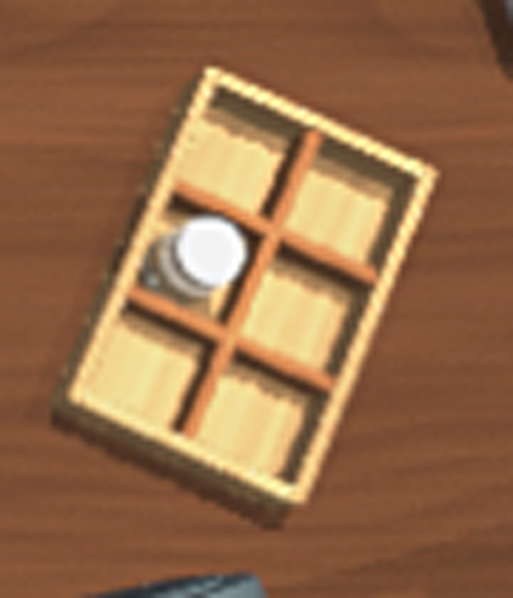

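Run:
```python
from h import *
psi=.341; o=toolrot(psi)[1]; g=np.array([592.5,165.5])
robot.move_ptp([*g,200],o)
robot.move_gripper(.5)
robot.move_linear([*g,34],speed=120,f_stop=8)
print(robot.current_tcp_pos()); robot.move_gripper(0)
print(robot.current_gripper_width(),robot.current_finger_force())
robot.move_linear([*g,115],speed=60); robot.sleep(.2)
print(robot.current_gripper_width(),robot.current_finger_force(),robot.current_contact_force(),robot.current_t())
t=cam("top")["img"];s=cam("side")["img"]
cv2.imwrite("pics/a1.png",np.hstack([t,cv2.resize(s[100:380,100:460],None,fx=1.5,fy=1.5)[:,:]])[:, :] if 0 else cv2.resize(np.hstack([t[80:400],s[100:420]]),None,fx=.71,fy=.71))
```

```text
[593.14392196 165.58361807  34.82643677]
0.12765302635197143 29.98572438955307
0.12583103076157595 29.990116953849792 [ 1.94429988e-01 -1.69939691e-03 -3.02104860e+00] 7.6833
```

View pics/a1.png

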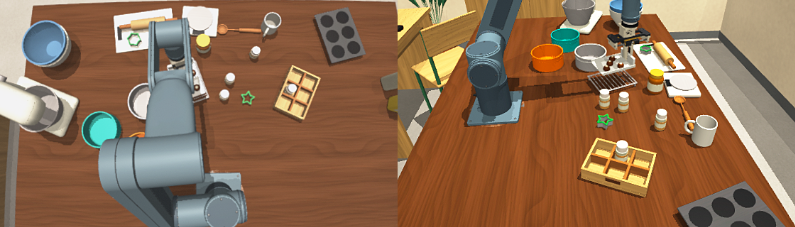

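The sheet is gripped and lifted level with all the nuts on it. With the arm out of the way, only three loose jars show. Next is the pour.

Run:
```python
from h import *
tin=np.array([431,326]); psi=-.2
def lp(z,back=42): return np.r_[tin+back*np.array([np.cos(psi),np.sin(psi)]),z]
p,o=lippose(lp(110),psi,0)
c=robot.current_tcp_pos()
robot.move_linear([c[0],c[1],p[2]],speed=80)
robot.move_linear(p,o,speed=70)
for th in np.radians([5,10,13,16,19,22,26,30,35]):
    p,o=lippose(lp(110-min(20,np.degrees(th))),psi,th); robot.move_linear(p,o,speed=35)
robot.sleep(.5)
print(robot.current_t(),robot.current_gripper_width(),robot.current_contact_force())
s=cam("side")["img"];t=cam("top")["img"]; cv2.imwrite("pics/a2.png",np.hstack([cv2.resize(s[120:260,220:380],None,fx=2.5,fy=2.5),cv2.resize(t[160:300,150:310],None,fx=2.5,fy=2.5)]))
```

```text
14.0667 0.12964537345933014 [ 0.32347243  0.06454452 -2.63941783]
```

View pics/a2.png

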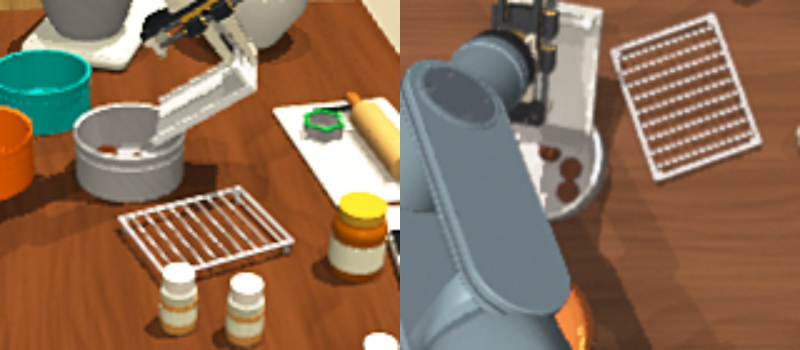

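Three nuts are in the tin, and the fourth may be hidden by the arm. I'll level the sheet, back off and check.

Run:
```python
from h import *
tin=np.array([431,326]); psi=-.2
def lp(z,back=42): return np.r_[tin+back*np.array([np.cos(psi),np.sin(psi)]),z]
p,o=lippose(lp(110),psi,np.radians(35)); robot.move_linear(p,o,speed=80)
p,o=lippose(lp(130),psi,0); robot.move_linear(p,o,speed=70)
d=cam("top")
P=lambda X,Y: plane(d,150+(X-400)/2.5,160+Y/2.5,22)[:2]
rk=np.array([P(*q) for q in[(612,50),(715,15),(760,143),(658,180)]]); print(rk.mean(0))
g0=np.array([518,140])+76.5*np.array([np.cos(.341),np.sin(.341)])
o=toolrot(.341)[1]
robot.move_linear([*g0,130],o,speed=80); robot.sleep(.4)
print(robot.current_t(),robot.current_gripper_width(),robot.current_contact_force())
s=cam("side")["img"];t=cam("top")["img"]; cv2.imwrite("pics/a3.png",np.hstack([cv2.resize(s[120:260,220:380],None,fx=2.5,fy=2.5),cv2.resize(t[160:300,150:310],None,fx=2.5,fy=2.5)]))
```

```text
[517.91420416 139.56463042]
18.0 0.12873128813692608 [ 0.32619163 -0.5327346  -2.07254801]
```

View pics/a3.png

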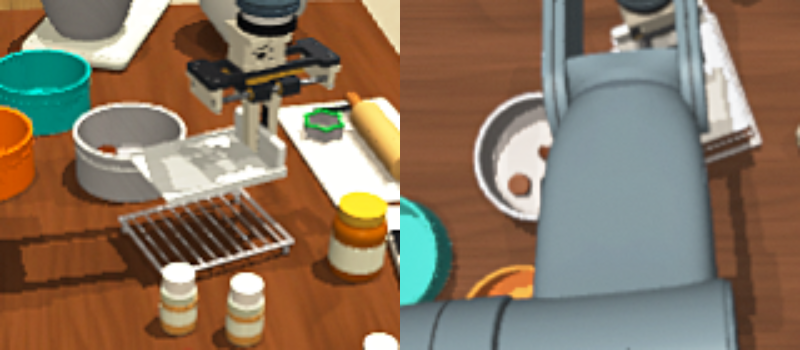

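The sheet is empty and above the rack at (518,140), so I'll lay it down. Then I'll locate the jars and move the first one into the caddy.

```bash
cat >> h.py <<'E'
def jars(d):
    hsv=cv2.cvtColor(d["img"],cv2.COLOR_BGR2HSV); m=((hsv[...,1]<40)&(hsv[...,2]>170)).astype(np.uint8)
    n,l,s,c=cv2.connectedComponentsWithStats(m); out=[]
    for i in range(1,n):
        if 70<s[i,4]<190 and max(s[i,2:4])<18 and 295<c[i,0]<460 and 130<c[i,1]<260:
            out.append((plane(d,*c[i],80)[:2].round(1),s[i,4]))
    return out
def caddy(d):
    w=np.array([plane(d,375+X/5.7,160+Y/5.7,50)[:2] for X,Y in[(208,66),(438,172),(303,503),(68,398)]])
    e=w[0]+w[1]-w[2]-w[3]; return w.mean(0),np.arctan2(e[1],e[0]),w   # centre, direction of long axis
def pick(p,phi,op=.65):
    o=toolrot(phi)[1]
    robot.move_ptp([*p,180],o); robot.move_gripper(op)
    hit=robot.move_linear([*p,61],speed=120,f_stop=8)
    robot.move_gripper(0); w=robot.current_gripper_width()
    robot.move_linear([*p,180],speed=120)
    print("pick",hit,w,robot.current_gripper_width(),robot.current_t())
def place(p,phi,zt=69):
    o=toolrot(phi)[1]
    robot.move_linear([*p,180],o,speed=180)
    robot.move_linear([*p,85],speed=120)
    hit=robot.move_linear([*p,zt],speed=30,f_stop=6); z=robot.current_tcp_pos()[2]
    robot.move_gripper(.6); robot.move_linear([*p,180],speed=120)
    print("place",hit,z,robot.current_t())
E
python3 - <<'E'
from h import *
c=robot.current_tcp_pos()
robot.move_linear([c[0],c[1],45],speed=80)
print(robot.move_linear([c[0],c[1],34.3],speed=25,f_stop=5),robot.current_tcp_pos())
robot.move_gripper(.5); robot.move_linear([c[0],c[1],180],speed=120)
d=cam("top"); print(jars(d)); C,a,w=caddy(d); print("caddy",C,a,[np.linalg.norm(w[i]-w[i-1]).round(1) for i in range(4)])
ex=np.array([np.cos(a),np.sin(a)]); ey=np.array([ex[1],-ex[0]])
J=[j for j,_ in jars(d)]
for j in J+[plane(d,411.4,203.4,88)[:2]]: print(j,(j-C)@ex,(j-C)@ey)
np.savez("cad.npz",C=C,a=a)
E
```

```text
True [590.02438726 165.60079571  34.13293818]
[(array([ 665.1, -181.7]), np.int32(100)), (array([538.3, -58.2]), np.int32(119)), (array([ 485., -340.]), np.int32(114)), (array([461.6, -29.4]), np.int32(128))]
caddy [ 469.35789754 -376.79741704] -0.4546378836520234 [np.float64(217.2), np.float64(149.0), np.float64(215.0), np.float64(147.2)]
[ 665.1 -181.7] 90.18414401978019 -261.23704365419314
[538.3 -58.2] -77.96894612641975 -316.50935384911776
[ 485. -340.] -2.1059283467963272 -39.92856541042571
[461.6 -29.4] -159.52491412685507 -308.7020442285146
[ 483.73605264 -337.06500002] -4.530351184488724 -42.01038234134802
```

```bash
cat >> h.py <<'E'
z_=None
def cell(i,j):
    k=np.load("cad.npz"); a=float(k["a"]); ex=np.array([np.cos(a),np.sin(a)]); ey=np.array([ex[1],-ex[0]])
    return k["C"]+70*i*ex+35*j*ey, a+np.pi/4
def fix(p): return np.array(p)+.3*22*(np.array(p)-[275,60])/1217
E
python3 - <<'E'
from h import *
pick(fix([665.1,-181.7]),.33)
place(*cell(1,1))
robot.move_ptp([400,-400,250],toolrot(.33)[1]) if 0 else None
d=cam("top"); print(jars(d)); t=d["img"]; s=cam("side")["img"]
cv2.imwrite("pics/b1.png",np.hstack([cv2.resize(t[150:290,300:460],None,fx=2.5,fy=2.5),cv2.resize(s[200:400,220:400],(400,350))]))
E
```

```text
pick False 0.40435999660450167 0.40386762005878746 26.5667
place True 69.11899155223253 31.475
[(array([538.7, -58.4]), np.int32(115)), (array([ 484., -340.]), np.int32(105)), (array([461.6, -29.4]), np.int32(128))]
```

View pics/b1.png

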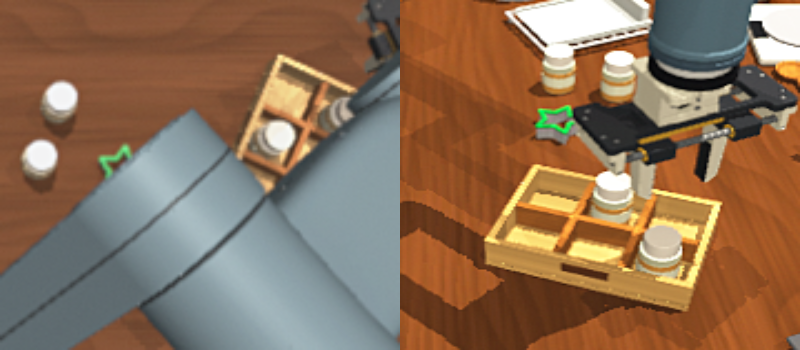

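Jar 1 is in its cell, on the floor, and the other two have not moved. Next is the second jar, then a fresh look before the third.

Run:
```python
from h import *
pick(fix([538.6,-58.3]),1.22)
place(*cell(-1,1))
d=cam("top"); J=jars(d); print(J)
B=[j for j,_ in J if np.hypot(*(j-[461.6,-29.4]))<12]
if B:
    pick(fix(B[0]),1.22); place(*cell(1,-1))
robot.move_ptp([380,150,300],toolrot(.33)[1])
d=cam("top"); print(jars(d)); t=d["img"]; s=cam("side")["img"]; cv2.imwrite("pics/t2.png",t)
cv2.imwrite("pics/b2.png",np.hstack([cv2.resize(t[150:290,300:460],None,fx=2.5,fy=2.5),cv2.resize(s[200:400,220:400],(400,350))]))
cv2.imwrite("pics/b3.png",np.hstack([cv2.resize(t[150:290,150:310],None,fx=2.5,fy=2.5),cv2.resize(s[120:260,220:380],None,fx=2.5,fy=2.5)]))
print(robot.current_t())
```

```text
pick False 0.4045095623447171 0.4044359207292495 36.1333
place True 69.14073572729342 41.3333
[(array([ 485. , -339.2]), np.int32(109)), (array([461.9, -29.6]), np.int32(126))]
pick False 0.4043064792992322 0.4050610205406513 45.8583
place True 69.11870564214558 51.0917
[(array([ 547.5, -375.2]), np.int32(110)), (array([ 516.5, -439.9]), np.int32(106)), (array([ 483.8, -337.9]), np.int32(127)), (array([ 390. , -373.9]), np.int32(131))]
53.225
```

View pics/b2.png

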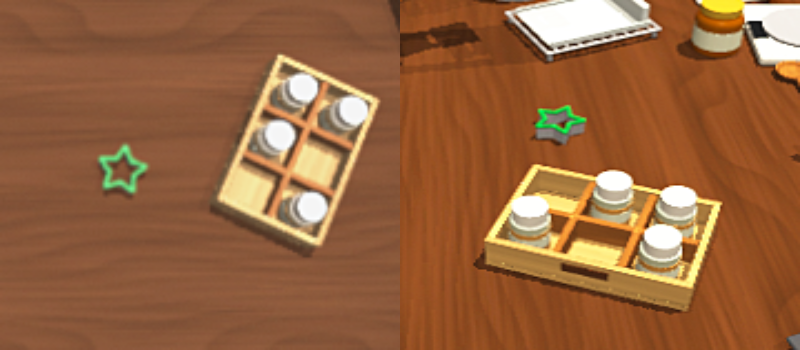

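View pics/b3.png

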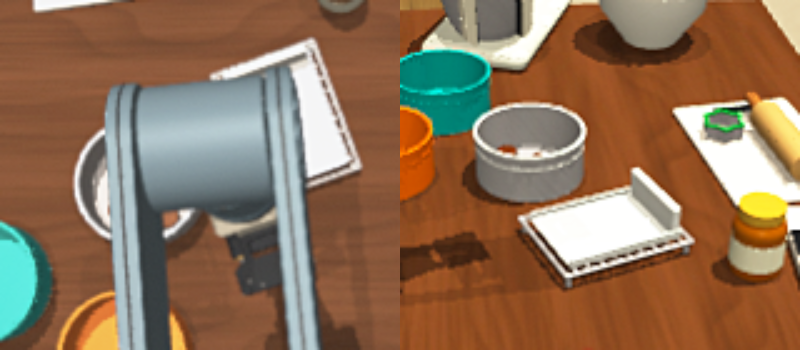

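Run:
```python
from h import *
d=cam("top")
for j,_ in jars(d):
    e,j3=np.array(d["eye"]),np.r_[j,80]; p=e+(j3-e)*(88-e[2])/(80-e[2]); p=fix(p[:2])
    C,_=cell(0,0); ex=(cell(1,0)[0]-C)/70; ey=(cell(0,1)[0]-C)/35; print(((p-C)@ex).round(1),((p-C)@ey).round(1))
robot.move_ptp([300,-450,300],toolrot(-.3)[1]); robot.sleep(.3)
t=cam("top")["img"]; cv2.imwrite("pics/c1.png",cv2.resize(t[150:270,170:330],(800,600),interpolation=cv2.INTER_CUBIC))
```

```text
69.0 -36.1
69.5 35.6
-4.2 -41.3
-72.9 31.8
```

View pics/c1.png

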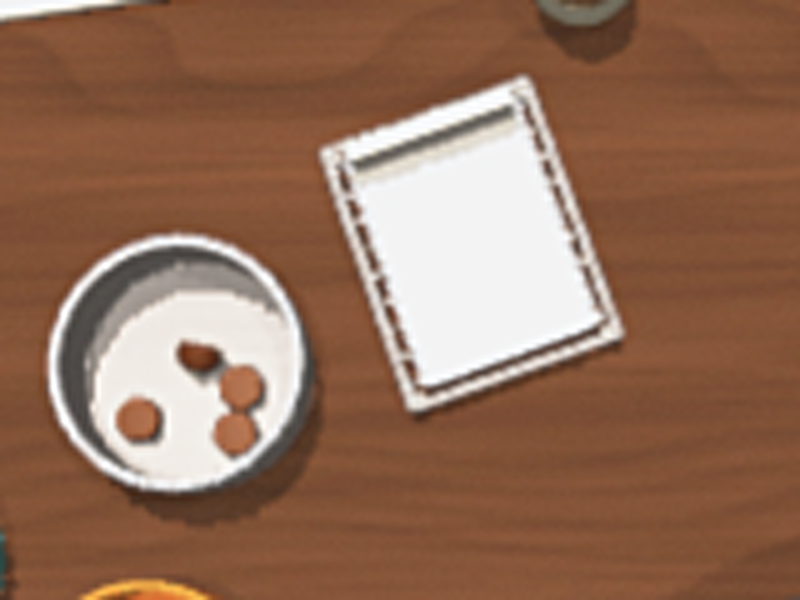

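All four nuts are in the tin, the empty sheet lies flat on the rack, and every jar sits within a few millimetres of its cell centre. I'm handing in.

```bash
python3 -c "
from bench import robot
print(robot.hand_in(),robot.current_t())"
```

```text
the job is handed in; nothing more can be done
the job is handed in; nothing more can be done
```

The job is handed in, but no verdict came back: in the last images all three loose jars stood upright in their own caddy cells beside the stowed one, all four gingerbread nuts were in the tin, the empty sheet lay flat and centred on its rack, and the cutter and honey jar had not visibly moved.

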